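Slide the letter tray onto the right rails

ROBOT

A 6-joint arm with a two-finger parallel gripper is mounted at the origin on a cart in front of the work surface, level with it; the furniture and walls round the work are solid. World frame = base frame: x ahead of the robot, y to its left, z up, the work surface at z = 0. Lengths are in m, angles in rad, forces in N, time in s.
With the tool pointing down it reaches from about 0.25 to 0.775 m from the base axis. Payload 4 kg.
Tool frame: the origin (TCP) lies at the very end of the fingers, on their centre line; the grasp point (between the pads) lies 19 mm behind it; z points along the fingers, y is the line along which they close (so a half turn about z gives the same grasp; the last joint's range is limited). The gripper opens to 94 mm and grips with 3 to 60 N. Pads are 16 mm wide; open, the fingers measure 119 mm over their backs; the gripper's body (75 mm by 177 mm) begins 78 mm behind the grasp point.
Start: joints at [1.215, 0.087, 1.371, -0, 1.684, -0.103], TCP at [0.138, 0.533, 0.206] pointing down, gripper open.
Joint ranges: [-3.1, 3.1], [-0.76, 2.03], [0.27, 2.55], [-1.08, 4.22], [0.17, 2.65], [-2.57, 2.57]. Speed limits (rad/s): [2.79, 2.79, 3.14, 3.14, 3.14, 3.14].

INTERFACE

Orientations are given as [roll, pitch, yaw] about the fixed x, y, z axes, in that order (R = Rz(yaw) Ry(pitch) Rx(roll)).
In Python, from bench import robot, vision gives the robot as it stands.
- The arm moves only by the shell command python3 -m crank 'ROWS'. ROWS is JSON, a list of rows, each a list of 3 entries, a list of its own where there are three numbers: the closure, from 0 (fully open) to 1 (shut), then the shift along the tool's x, y, z in m, then the turn, a rotation vector about the tool's x, y, z in degrees. A call has 1 to 8 rows; each row shifts and turns the commanded pose from where the row before left it, along the tool's axes as they then stand; what a row does not reach is not made up. A row lasts 1/10 s, in which the tool goes at most 50 mm and 8.59 degrees, less where a joint would pass 70% of its speed; a pose out of reach is approached as far as the arm can. A call with a gripper value outside its range is refused whole. The fingers move at their own pace and stop on an object; the grip force is fixed at half the most. Time passes only in rows, so rows that do not move let the fingers close. It gives the time, the measured TCP pose, the force, the opening and the grip force at its end, in the units of the state.
- robot.get_obs(): the state, without advancing time (a new reading comes with each control period).
- vision.snapshot(name): name is "scene" or "side" or "wrist"; returns a dict with "color" (400x640x3 uint8, red, green, blue), "z_map" (400x640 float32, m along the optical axis (not along the pixel's ray), 0 where there is no reading), "fx", "fy", "cx", "cy" (pixels), "R" (3x3) and "t" (3): a world point X has camera coordinates R X + t. Camera axes: x right, y down, z forward; pixel columns grow to the right and rows downward; lengths in m; the calibration is good to about 2 mm. A picture is of the moment at which its call begins.
- robot.close_job(): hands the job in; it is judged then, once.
The state is a dict: "time": time; "joint_positions": joint angles; "qvel": joint speeds; "joint_torque": joint torques, N m; "tool_pos": TCP position; "ee_rot": TCP orientation; "wrist_force": force on the tool from outside, world axes, zero at the start; "wrist_torque": the same for the moment, N m; "width": finger opening in m; "finger_force": force on a finger pad.
Only numpy, scipy, OpenCV 4.12 (cv2) and the standard library are available. Lean on these libraries where they do the work, as an engineer would, in place of code of your own. Each camera call takes 0.05 s, during which the arm holds its last target. There are 200 camera calls.

TASK

Either the stapler or the charger brick is standing on the desk inside the white letter-tray rack. Slide the grey tray in from the open front, level and with its grip plate left sticking out at the front, onto the lowest of the three rail pairs on which the tray passes over that object, push it fully home against the stops at the back and let go. Leave the stapler and the charger brick where they are.

Things in the scene. Friction and masses are not known exactly. Their poses are not given: they have to be found in the camera images.
- rack: Fixed rack (mm): 2 white side panels 150 deep (x), 136 high, 170 apart inside, 186 over all, open-topped. Origin on the desk, mid-rack; x from open front (-75) to back, y left, z up. On each 3 aluminium ledges, 26 wide (118 free between), 5 thick, full depth: 3 rail pairs, tops 48, 86, 124 above the desk. Each ledge ends in a 14 high stop, front face at x +69. A bar joins them at the top back.
- tray: Grey tray (mm): 215 x 150, 0.16 kg, floor 4 thick, rim 10 high; at its front edge a grip plate 12 thick (x), 60 wide (y), its top 72 above the tray's underside. Origin on the underside below the grip plate; x points along the tray to its far edge (x -6 to +209, y -75 to +75). Starts flat on the desk, right of the rack's front. Fully home the origin is at x -140 in the rack's frame.
- stapler: Black desk stapler, 151 mm long (x), 36 mm wide, 60 mm high, standing on the desk loose; origin in the middle of its underside. It stands either inside the rack or out on the desk, in front of the rack to its left; the charger brick is in the other place.
- charger_brick: White power brick, 91 x 74 mm and 28 mm high, lying on the desk loose; origin on its underside, about 8 mm off the middle of the block. It lies either inside the rack or out on the desk, in front of the rack to its left.
There are look-alikes about, which are no part of the job. There is more than one size of the rack; the job needs the larger.

How it is judged:
By the outcome, as a careful person would: the job done as asked, in the order asked, and still so for the second after the job is handed in, with the robot touching nothing.
It also fails if it takes over 38 s, if anything falls off the work surface, if the arm or the gripper's body presses on something with over 40 N, if the wrist force passes 120 N, or if a joint passes its speed limit or range.

## Working session

There is one attempt and no reset: what is moved stays moved. The work goes in short steps, Python scripts to look and compute and a shell command to move; the robot and the scene stay as the last step left them, time stands still between calls to the robot, and variables do not carry over. Pictures are saved under pics/ and viewed, at most 10 in all, crops included, and the job is handed in when it is done.

```bash
mkdir -p pics; ls; cat > h.py <<'E'
import numpy as np, cv2, pickle
from bench import robot, vision
def snap(n,f):
    s=vision.snapshot(n); pickle.dump(s,open(f'{f}.pkl','wb')); cv2.imwrite(f'pics/{f}.png',s['color'][:,:,::-1]); return s
def load(f): return pickle.load(open(f'{f}.pkl','rb'))
def ray(s,u,v,z):
    R=np.array(s['R']);t=np.array(s['t']);c=-R.T@t
    d=R.T@np.array([(u-s['cx'])/s['fx'],(v-s['cy'])/s['fy'],1]); return c+d*(z-c[2])/d[2]
def cloud(s):
    v,u=np.mgrid[:400,:640];Z=s['z_map'];P=np.stack([(u-s['cx'])/s['fx']*Z,(v-s['cy'])/s['fy']*Z,Z],-1)
    W=(P-np.array(s['t']))@np.array(s['R']); W[Z==0]=np.nan; return W
E
python3 - <<'E'
from h import *
for n in ['scene','side','wrist']: s=snap(n,n+'0'); print(n,s['fx'],s['cx'],-np.array(s['R']).T@s['t'],np.array(s['R']).round(2).tolist())
o=robot.get_obs();print({k:np.round(v,3).tolist() for k,v in o.items()})
E
```

```text
pics
scene 397.11384141033915 308.3030567695339 [-0.02676673 -0.41578646  0.79216398] [[0.61, -0.79, 0.01], [-0.54, -0.42, -0.73], [0.58, 0.44, -0.69]]
side 439.3351715024786 321.55260358146523 [ 0.15308395 -0.56195536  1.19170973] [[0.82, -0.58, 0.01], [-0.46, -0.67, -0.57], [0.34, 0.46, -0.82]]
wrist 344.13227828763917 321.5967532374859 [0.06660724 0.55001038 0.38325126] [[0.25, 0.97, -0.0], [0.94, -0.24, 0.25], [0.24, -0.06, -0.97]]
{'time': 0.15, 'joint_positions': [1.215, 0.088, 1.372, -0.0, 1.684, -0.103], 'qvel': [0.001, -0.002, -0.004, -0.0, 0.0, -0.0], 'joint_torque': [0.001, -34.064, -30.279, 0.072, 0.03, -0.0], 'tool_pos': [0.137, 0.532, 0.205], 'ee_rot': [-3.14, -0.0, 2.889], 'wrist_force': [1.169, -0.285, 0.138], 'wrist_torque': [-0.005, -0.025, 0.017], 'finger_force': 0.0, 'width': 0.094}
```

View pics/scene0.png

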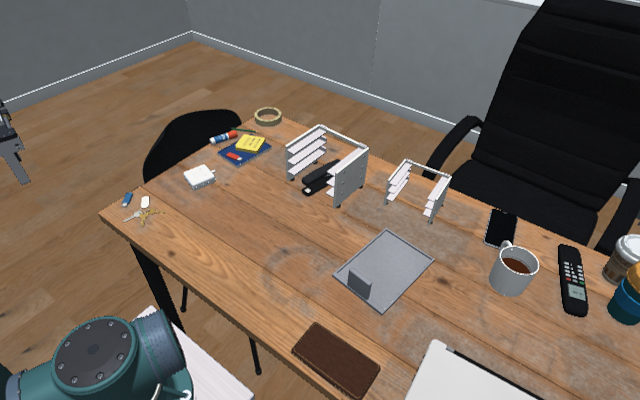

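View pics/side0.png

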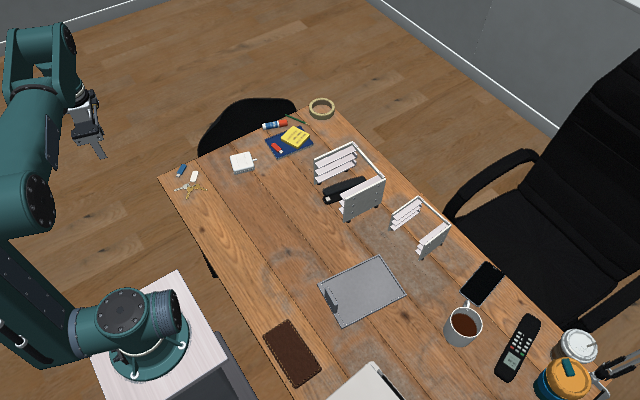

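The larger rack (scene 328,160; side 350,180) has a black stapler inside at (322,178). The charger brick is out left at (200,176), and the tray is at (385,270) with its grip plate at (360,285). Possible mix-ups are the small rack (420,185), the brown pad (335,358), the phone (500,228) and the laptop (470,380). I choose the larger rack, and since the stapler is 60 high I use the middle rail (86).

```bash
python3 - <<'E'
from h import *
a=load('scene0');b=load('side0')
cr=cv2.resize(a['color'][115:320,270:440],None,fx=3.5,fy=3.5/1.2*1.0,interpolation=cv2.INTER_CUBIC)[:,:,::-1]
cr2=cv2.resize(b['color'][130:335,300:470],None,fx=2.2,fy=2.9,interpolation=cv2.INTER_CUBIC)[:,:,::-1]
cv2.imwrite('pics/crop1.png',cr[:595])
for n,s in (('a',a),('b',b)):
    W=cloud(s); x,y,z=np.moveaxis(W,-1,0)
    c=s['color'].astype(int); sat=c.max(2)-c.min(2); g=c.mean(2)
    box=(x>.2)&(x<1)&(y>-.5)&(y<.6)
    m=((sat<20)&(g>90)&(g<200)&box&(z<.03)).astype(np.uint8)
    m=cv2.morphologyEx(m,cv2.MORPH_OPEN,np.ones((3,3)))
    k,l,st,ce=cv2.connectedComponentsWithStats(m)
    for i in range(1,k):
        if st[i,4]>300:
            r=cv2.minAreaRect(W[l==i][:,:2].astype(np.float32)); print(n,'grey',ce[i].round(),st[i,4],np.round(r[0],3),np.round(r[1],3),r[2],np.nanmedian(z[l==i]))
    p=W[(z>.04)&(z<.2)&box&(x>0.3)]
    m=((z>.03)&(z<.2)&box).astype(np.uint8)
    k,l,st,ce=cv2.connectedComponentsWithStats(m)
    for i in range(1,k):
        if st[i,4]>60:
            P=W[l==i]; print(n,'high',ce[i].round(),st[i,4],P.min(0).round(3),P.max(0).round(3)); 
            T=P[P[:,2]>P[:,2].max()-.012].astype(np.float32); r=cv2.minAreaRect(T[:,:2]); print('   top',np.round(r[0],3),np.round(r[1],3),round(r[2],1),cv2.boxPoints(r).round(3).tolist())
E
```

```text
a grey [386. 268.] 3713 [ 0.557 -0.207] [0.155 0.214] 82.1910171508789 0.003243686172801039
a high [185. 130.] 1686 [0.399 0.518 0.03 ] [0.8   0.588 0.106]Traceback (most recent call last):
  File "<stdin>", line 22, in <module>
cv2.error: OpenCV(4.12.0) /io/opencv/modules/imgproc/src/convhull.cpp:143: error: (-215:Assertion failed) total >= 0 && (depth == CV_32F || depth == CV_32S) in function 'convexHull'
```

View pics/crop1.png

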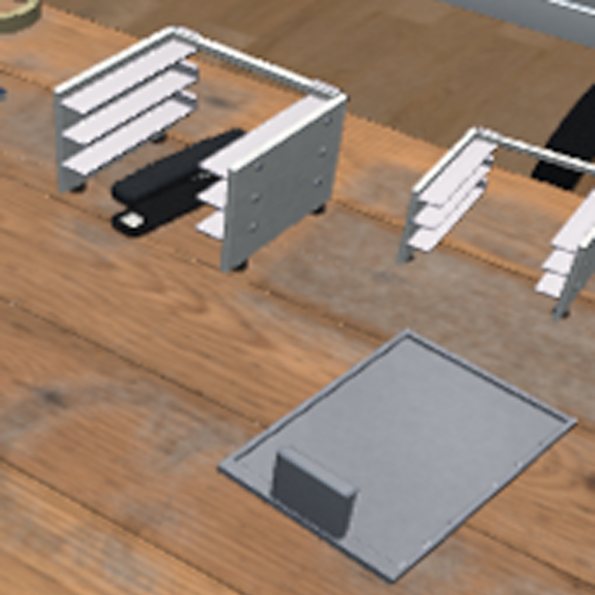

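The crop shows the larger rack with the stapler inside, open front towards lower left. The tray has its grip plate on the near edge. Now I'll measure.

```bash
python3 - <<'E'
from h import *
for n in ('scene0','side0'):
    s=load(n); W=cloud(s); x,y,z=np.moveaxis(W,-1,0)
    c=s['color'].astype(int); sat=c.max(2)-c.min(2); g=c.mean(2)
    # tray
    m=((sat<25)&(g>70)&(g<200)&(abs(x-.557)<.15)&(abs(y+.207)<.13)&(z<.02)&(z>-.01)).astype(np.uint8)
    m=cv2.morphologyEx(m,cv2.MORPH_OPEN,np.ones((3,3)));k,l,st,ce=cv2.connectedComponentsWithStats(m)
    i=1+np.argmax(st[1:,4]); r=cv2.minAreaRect(W[l==i][:,:2].astype(np.float32)); print(n,'tray',np.round(r[0],3),np.round(r[1],3),round(r[2],1),cv2.boxPoints(r).round(3).tolist())
    P=W[(z>.04)&(z<.09)&(abs(x-.48)<.1)&(abs(y+.207)<.12)].astype(np.float32); r=cv2.minAreaRect(P[:,:2]); print('  plate',len(P),P.max(0),np.round(r[0],3),np.round(r[1],3),round(r[2],1), P[P[:,2]>.065].mean(0))
    # rack + small rack
    m=((z>.02)&(z<.18)&(x>.45)&(x<1)&(abs(y)<.45)&(g>100)&(sat<40)).astype(np.uint8); k,l,st,ce=cv2.connectedComponentsWithStats(m)
    for i in range(1,k):
        if st[i,4]>80:
            P=W[l==i].astype(np.float32); print('  comp',ce[i].round(),st[i,4],P.min(0).round(3),P.max(0).round(3))
E
```

```text
scene0 tray [ 0.564 -0.207] [0.156 0.229] 82.7 [[0.4399999976158142, -0.2709999978542328], [0.6669999957084656, -0.30000001192092896], [0.6869999766349792, -0.14399999380111694], [0.46000000834465027, -0.11500000208616257]]Traceback (most recent call last):
  File "<stdin>", line 9, in <module>
cv2.error: OpenCV(4.12.0) /io/opencv/modules/imgproc/src/convhull.cpp:143: error: (-215:Assertion failed) total >= 0 && (depth == CV_32F || depth == CV_32S) in function 'convexHull'
```

```bash
python3 - <<'E'
from h import *
a=load('scene0');b=load('side0')
W=cloud(a)
for u,v in [(360,285),(361,278),(400,260),(345,180),(352,175),(350,160),(342,130),(340,155),(200,172)]: print((u,v),W[v,u].round(3),a['z_map'][v,u])
P=dict(trayfarL=(386.6,228.5),farR=(434.9,260.4),nearR=(382.3,313.8),nearL=(332.6,275.4))
for k,(u,v) in P.items(): print(k,ray(a,u,v,.010).round(3))
for k,(u,v) in dict(plL=(350.6,269.3),plR=(371.4,283.7)).items(): print(k,ray(a,u,v,.072).round(3))
for k,(u,v) in dict(Lf=(285.7,146.5),Rf=(335.1,172.5),Rb=(369.1,147.6),Lb=(319.1,125.3)).items(): print(k,ray(a,u,v,.136).round(3))
cr=cv2.resize(b['color'][130:330,300:465],None,fx=3.6,fy=3,interpolation=cv2.INTER_CUBIC)[:,:,::-1]
cv2.imwrite('pics/crop2.png',cr)
E
```

```text
(360, 285) [ 0.451 -0.203  0.048] 0.88184077
(361, 278) [ 0.453 -0.202  0.071] 0.8668912
(400, 260) [ 0.601 -0.23   0.006] 0.9860238
(345, 180) [0.692 0.    0.084] 1.0856858
(352, 175) [ 0.725 -0.002  0.081] 1.1058052
(350, 160) [0.731 0.013 0.123] 1.0871139
(342, 130) [ 1.944  0.784 -0.73 ] 2.7142015
(340, 155) [ 0.874  0.133 -0.001] 1.308529
(200, 172) [0.512 0.397 0.029] 1.192611
trayfarL [ 0.67  -0.153  0.01 ]
farR [ 0.65 -0.3   0.01]
nearR [ 0.441 -0.27   0.01 ]
nearL [ 0.458 -0.126  0.01 ]
plL [ 0.458 -0.171  0.072]
plR [ 0.453 -0.227  0.072]
Lf [0.658 0.18  0.136]
Rf [0.649 0.006 0.136]
Rb [ 0.797 -0.007  0.136]
Lb [0.801 0.169 0.136]
```

View pics/crop2.png

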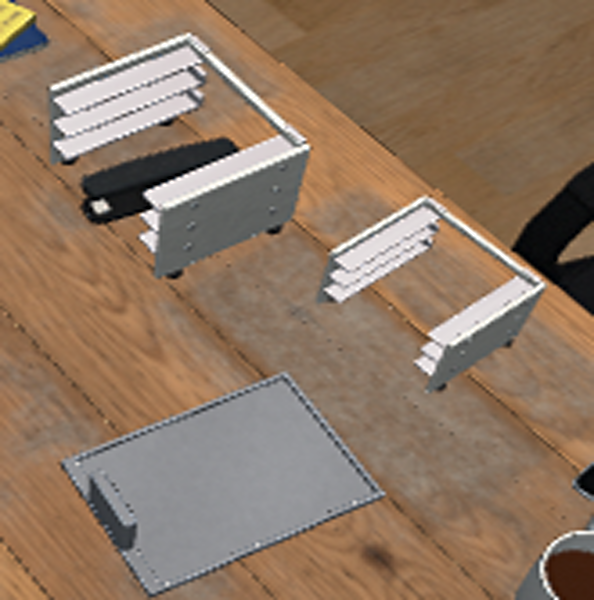

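The side crop shows rack top corners at (51,88), (193,36), (309,148) and (160,208), tray corners at (287,374), (383,493), (153,594) and (64,463), and the plate top from (97,472) to (135,520). Now I'll triangulate them with the scene view.

```bash
python3 - <<'E'
from h import *
a=load('scene0');b=load('side0')
A=dict(tfL=(386.6,228.5),tfR=(434.9,260.4),tnR=(382.3,313.8),tnL=(332.6,275.4),plL=(350.6,269.3),plR=(371.4,283.7),Lf=(285.7,146.5),Rf=(335.1,172.5),Rb=(369.1,147.6),Lb=(319.1,125.3))
B=dict(tfL=(287,374),tfR=(383,493),tnR=(153,594),tnL=(64,463),plL=(92,474),plR=(130,522),Lf=(51,88),Rf=(160,208),Rb=(309,148),Lb=(193,36))
def M(s): return np.array([[s['fx'],0,s['cx']],[0,s['fy'],s['cy']],[0,0,1]])@np.c_[s['R'],s['t']]
h=dict(t=.01,p=.072,L=.136,R=.136)
for k in A:
    q=(300+B[k][0]/3.6,130+B[k][1]/3)
    X=cv2.triangulatePoints(M(a),M(b),np.array(A[k],float).reshape(2,1),np.array(q).reshape(2,1)); X=(X[:3]/X[3]).ravel()
    print(k,X.round(3),ray(a,*A[k],h[k[0]])[:2].round(3),ray(b,*q,h[k[0]])[:2].round(3))
for s in (a,b):
    W=cloud(s); x,y,z=np.moveaxis(W,-1,0)
    def fit(m,t):
        P=np.ascontiguousarray(W[m][:,:2].astype(np.float32)); r=cv2.minAreaRect(P); print(t,len(P),np.round(r[0],3),np.round(r[1],3),round(r[2],1),'z',np.nanmax(z[m]).round(3))
    fit((z>.03)&(z<.09)&(abs(x-.46)<.06)&(abs(y+.2)<.08),'plate')
    fit((z>.0645)&(z<.09)&(abs(x-.46)<.06)&(abs(y+.2)<.08),'platetop')
    fit((z>.129)&(z<.15)&(x>.6)&(x<.85)&(y>-.03)&(y<.25),'racktop')
    fit((z>.129)&(z<.15)&(x>.6)&(x<.75)&(y>-.03)&(y<.08),'rackR')
    fit((z>.129)&(z<.15)&(x>.6)&(x<.75)&(y>.12)&(y<.25),'rackL')
E
```

```text
tfL [ 0.679 -0.15   0.   ] [ 0.67  -0.153] [ 0.674 -0.154]
tfR [ 0.66  -0.297 -0.001] [ 0.65 -0.3 ] [ 0.656 -0.297]
tnR [ 0.45  -0.268 -0.005] [ 0.441 -0.27 ] [ 0.446 -0.271]
tnL [ 0.469 -0.12  -0.008] [ 0.458 -0.126] [ 0.465 -0.127]
plL [ 0.461 -0.169  0.068] [ 0.458 -0.171] [ 0.459 -0.171]
plR [ 0.457 -0.224  0.067] [ 0.453 -0.227] [ 0.456 -0.224]
Lf [0.67  0.19  0.124] [0.658 0.18 ] [0.664 0.182]
Rf [0.652 0.007 0.132] [0.649 0.006] [0.65  0.004]
Rb [ 0.802 -0.005  0.131] [ 0.797 -0.007] [ 0.799 -0.008]
Lb [0.822 0.183 0.119] [0.801 0.169] [0.812 0.17 ]
plate 365 [ 0.456 -0.197] [0.06  0.013] 81.7 z 0.075
platetop 143 [ 0.456 -0.197] [0.059 0.012] 83.1 z 0.075
racktop 428 [0.73 0.09] [0.187 0.154] 86.3 z 0.139
rackR 92 [0.699 0.002] [0.009 0.1  ] 87.2 z 0.137
rackL 78 [0.705 0.18 ] [0.011 0.091] 86.6 z 0.137
plate 165 [ 0.459 -0.196] [0.061 0.013] 82.3 z 0.077
platetop 97 [ 0.459 -0.195] [0.06  0.013] 82.3 z 0.077
racktop 443 [0.732 0.089] [0.189 0.153] 86.6 z 0.144
rackR 96 [0.701 0.002] [0.027 0.095] 74.9 z 0.142
rackL 86 [0.705 0.17 ] [0.03  0.088] 84.7 z 0.142
```

```bash
python3 -m crank '[[0,[-0.0307,-0.0391,0],[0,0,0]],[0,[-0.0307,-0.0391,0],[0,0,0]],[0,[-0.0307,-0.0391,0],[0,0,0]],[0,[-0.0307,-0.0391,0],[0,0,0]],[0,[-0.0307,-0.0391,0],[0,0,0]],[0,[-0.0307,-0.0391,0],[0,0,0]],[0,[-0.0307,-0.0391,0],[0,0,0]],[0,[-0.0307,-0.0391,0],[0,0,0]]]' && python3 -m crank '[[0,[-0.0307,-0.0391,0],[0,0,0]],[0,[-0.0307,-0.0391,0],[0,0,0]],[0,[-0.0307,-0.0391,0],[0,0,0]],[0,[-0.0307,-0.0391,0],[0,0,0]],[0,[-0.0307,-0.0391,0],[0,0,0]],[0,[-0.0307,-0.0391,0],[0,0,0]],[0,[-0.0307,-0.0391,0],[0,0,0]],[0,[-0.0307,-0.0391,0],[0,0,0]]]' && python3 -m crank '[[0,[0,0,0],[0,0,8.3]],[0,[0,0,0],[0,0,8.3]],[0,[0,0,0],[0,0,8.3]],[0,[0,0,0],[0,0,8.3]],[0,[0,0,0],[0,0,8.3]],[0,[0,0,0],[0,0,8.3]],[0,[0,0,0],[0,0,8.3]],[0,[0,0,0],[0,0,8.3]]]' && python3 -m crank '[[0,[0,0,0],[0,0,8.3]],[0,[0,0,0],[0,0,8.3]],[0,[0,0,0],[0,0,0]],[0,[0,0,0],[0,0,0]]]'
cat >> h.py <<'E'
def rel(target,yaw_deg,obs=None):
    "shift in tool axes and turn needed, tool pointing down"
    from scipy.spatial.transform import Rotation as Ro
    o=obs or robot.get_obs(); r=Ro.from_euler('xyz',o['ee_rot']); g=Ro.from_euler('xyz',[np.pi,0,np.radians(yaw_deg)])
    print('pos',np.round(o['tool_pos'],4),'yaw',np.degrees(o['ee_rot']).round(2),'shift',r.inv().apply(np.array(target)-o['tool_pos']).round(4),'turn',np.degrees((r.inv()*g).as_rotvec()).round(2),'t',o['time'],'F',np.round(o['wrist_force'],2),'w',o['width'],o['finger_force'])
E
python3 - <<'E'
from h import *
s=snap('wrist','w1'); rel([.457,-.196,.1],82.5)
E
```

```text
time: 0.95
tool_pos: [0.2972, 0.1664, 0.2054]
ee_rot: [3.141, 0.001, 2.89]
wrist_force: [1.2, 0.2, 0.6]
width: 0.0939
finger_force: 0.0
time: 1.75
tool_pos: [0.4569, -0.1981, 0.2051]
ee_rot: [3.141, -0.0, 2.888]
wrist_force: [0.7, -0.5, 1.3]
width: 0.0939
finger_force: 0.0
time: 2.55
tool_pos: [0.4565, -0.1959, 0.205]
ee_rot: [-3.141, -0.001, 1.724]
wrist_force: [-0.6, -0.2, -0.6]
width: 0.0942
finger_force: 0.0
time: 2.95
tool_pos: [0.4565, -0.196, 0.2052]
ee_rot: [-3.141, -0.0, 1.443]
wrist_force: [-0.3, 0.9, 0.5]
width: 0.0939
finger_force: 0.0
pos [ 0.4566 -0.196   0.2053] yaw [-1.7998e+02 -1.0000e-02  8.2660e+01] shift [0.     0.0004 0.1053] turn [-0.02 -0.01  0.16] t 3.0 F [ 0.47 -0.74  0.04] w 0.09424121853729513 0.0
```

View pics/w1.png

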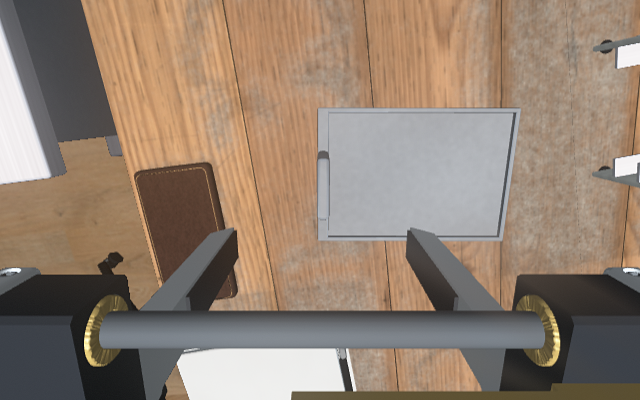

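The wrist view shows the plate top as a strip at u 318–329, v 150–219, and the tray rim corners near (318,108), (521,108), (506,240) and (318,240).

```bash
python3 - <<'E'
from h import *
s=load('w1'); W=cloud(s); x,y,z=np.moveaxis(W,-1,0)
m=(z>.062)&(z<.09)&(abs(x-.457)<.05)&(abs(y+.196)<.06)
r=cv2.minAreaRect(np.ascontiguousarray(W[m][:,:2].astype(np.float32))); print(r,np.nanmedian(z[m]))
for p in [(318,108),(521,108),(506,240),(318,240)]: print(p,ray(s,*p,.01).round(3))
v,u=np.where(m); print(u.min(),u.max(),v.min(),v.max(), ray(s,u.mean(),v.mean(),.072).round(4))
E
```

```text
((0.45711368322372437, -0.19579391181468964), (0.05854364112019539, 0.011428183875977993), 82.49072265625) 0.07087302364826438
(318, 108) [ 0.461 -0.123  0.01 ]
(521, 108) [ 0.673 -0.15   0.01 ]
(506, 240) [ 0.658 -0.297  0.01 ]
(318, 240) [ 0.442 -0.27   0.01 ]
317 329 156 218 [ 0.4571 -0.1943  0.072 ]
```

```bash
python3 -m crank '[[0,[0,0,0.045],[0,0,0]],[0,[0,0,0.045],[0,0,0]],[0,[0,0,0.040],[0,0,0]],[0,[0,0,0.030],[0,0,0]],[0,[0,0,0.010],[0,0,0]],[0,[0,0,0],[0,0,0]]]' && python3 -m crank '[[1,[0,0,0],[0,0,0]],[1,[0,0,0],[0,0,0]],[1,[0,0,0],[0,0,0]],[1,[0,0,0],[0,0,0]],[1,[0,0,0],[0,0,0]],[1,[0,0,0],[0,0,0]],[1,[0,0,0],[0,0,0]],[1,[0,0,0],[0,0,0]]]'
```

```text
time: 3.6
tool_pos: [0.4557, -0.1954, 0.0341]
ee_rot: [-3.138, -0.001, 1.441]
wrist_force: [-0.1, -0.2, 0.7]
width: 0.094
finger_force: 0.0
time: 4.4
tool_pos: [0.4566, -0.196, 0.0354]
ee_rot: [-3.141, -0.0, 1.44]
wrist_force: [-1.2, -0.4, -0.5]
width: 0.0338
finger_force: 0.0
```

```bash
python3 -m crank '[[1,[0,0,0],[0,0,0]],[1,[0,0,0],[0,0,0]],[1,[0,0,0],[0,0,0]],[1,[0,0,0],[0,0,0]],[1,[0,0,0],[0,0,0]],[1,[0,0,0],[0,0,0]]]' && python3 -m crank '[[1,[0,0,-0.01],[0,0,0]],[1,[0,0,-0.02],[0,0,0]],[1,[0,0,-0.03],[0,0,0]],[1,[0,0,-0.03],[0,0,0]],[1,[0,0,-0.02],[0,0,0]],[1,[0,0,-0.01],[0,0,0]]]'
```

```text
time: 5.0
tool_pos: [0.4568, -0.196, 0.0354]
ee_rot: [3.141, -0.0, 1.44]
wrist_force: [0.2, 1.1, -0.9]
width: 0.0119
finger_force: 30.0
time: 5.6
tool_pos: [0.4573, -0.1965, 0.1582]
ee_rot: [3.139, 0.001, 1.44]
wrist_force: [-0.9, -0.0, -1.7]
width: 0.0117
finger_force: 30.0
```

```bash
python3 -m crank '[[1,[0,-0.02,0],[0,0,0]],[1,[0,-0.04,0],[0,0,0]],[1,[0.015,-0.032,0],[0,0,0]],[1,[0.035,0,0],[0,0,0]],[1,[0.04,0,0],[0,0,0]],[1,[0.04,0,0],[0,0,0]],[1,[0.04,0,0],[0,0,0]],[1,[0.04,0,0],[0,0,0]]]' && python3 -m crank '[[1,[0.04,0,0],[0,0,-1]],[1,[0.03,0,0],[0,0,-1]],[1,[0.015,0,0],[0,0,-1]],[1,[0.004,0,0],[0,0,-0.6]],[1,[0,0,0],[0,0,0]],[1,[0,0,0],[0,0,0]],[1,[0,0,0],[0,0,0]]]'; python3 - <<'E'
from h import *
s=snap('wrist','w2'); rel([.412,.112,.125],86.1); W=cloud(s); x,y,z=np.moveaxis(W,-1,0)
c=s['color'].astype(int); sat=c.max(2)-c.min(2)
m=(z>.09)&(z<.16)&(x>.43)&(x<.6)&(abs(y-.11)<.06)&(sat<30)
P=W[m]; A=np.c_[P[:,0],P[:,1],np.ones(len(P))]; k=np.linalg.lstsq(A,P[:,2],rcond=None)[0]; print('tray floor tilt deg',np.degrees(k[:2]),'z at plate',k@[.412,.112,1],len(P))
def fit(m,t):
    P=np.ascontiguousarray(W[m][:,:2].astype(np.float32)); r=cv2.minAreaRect(P); print(t,len(P),np.round(r[0],3),np.round(r[1],3),round(r[2],1),cv2.boxPoints(r).round(3).tolist())
fit((z>.13)&(z<.15)&(x>.63)&(y<.06)&(y>-.03),'R');fit((z>.13)&(z<.15)&(x>.63)&(y>.12),'L')
E
```

```text
time: 6.4
tool_pos: [0.3919, 0.0257, 0.1548]
ee_rot: [-3.14, 0.0, 1.44]
wrist_force: [0.7, -1.7, -1.6]
width: 0.0118
finger_force: 30.0
time: 7.1
tool_pos: [0.4031, 0.1116, 0.1554]
ee_rot: [-3.141, 0.0, 1.501]
wrist_force: [-0.3, -0.5, -2.1]
width: 0.0117
finger_force: 30.0
pos [0.4031 0.1117 0.1554] yaw [-1.7999e+02  1.0000e-02  8.6010e+01] shift [0.001  0.0088 0.0304] turn [-0.01  0.01 -0.09] t 7.15 F [-0.32  0.66 -1.49] w 0.01143293728952581 30.000003576278687
tray floor tilt deg [-0.05908465  0.0366546 ] z at plate 0.12338924734284253 44568
R 0 [0. 0.] [0. 0.] 0.0 [[0.0, 0.0], [0.0, 0.0], [0.0, 0.0], [0.0, 0.0]]
L 0 [0. 0.] [0. 0.] 0.0 [[0.0, 0.0], [0.0, 0.0], [0.0, 0.0], [0.0, 0.0]]
```

View pics/w2.png

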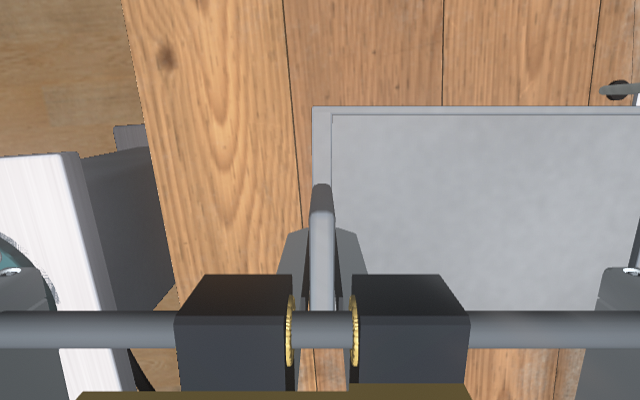

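The tray is held level (tilt <0.1°). Next I'll refine the rack's yaw and y from its panel faces in the first two views, and see how the tray lines up in the side view.

```bash
python3 - <<'E'
from h import *
for n in ('scene0','side0'):
    s=load(n); W=cloud(s); x,y,z=np.moveaxis(W,-1,0)
    m=(z>.03)&(z<.115)&(x>.655)&(x<.79)&(y<.0085)&(y>-.02)
    P=W[m]; k=np.polyfit(P[:,0]-.73,P[:,1],1); print(n,'right outer',len(P),'yaw',np.degrees(np.arctan(k[0])).round(2),'y@.73',k[1].round(4),'resid',np.std(P[:,1]-np.polyval(k,P[:,0]-.73)).round(4))
    yc=lambda X:np.polyval(k,X-.73)
    for h in (.048,.086,.124):
      m=(abs(z-h)<.004)&(x>.66)&(x<.79)&(y-yc(x)>.13)&(y-yc(x)<.19)
      P=W[m]; d=P[:,1]-yc(P[:,0]); print('  left ledge',h,len(P),np.median(P[:,2]).round(4) if len(P) else 0,np.percentile(d,[3,97]).round(4) if len(P) else 0, P[:,0].min() if len(P) else 0)
    m=(z>.131)&(z<.141)&(x>.6)&(x<.85)&(y>-.03)&(y<.25); P=W[m]; print('  top median z',np.median(P[:,2]), 'x range',np.percentile(P[:,0],[.5,99.5]))
s=snap('side','s1'); cv2.imwrite('pics/s1c.png',cv2.resize(s['color'][120:320,240:440],None,fx=2.9,fy=2.9,interpolation=cv2.INTER_CUBIC)[:,:,::-1])
E
```

```text
scene0 right outer 599 yaw -3.3 y@.73 -0.0029 resid 0.0009
  left ledge 0.048 283 0.0471 [0.1512 0.1799] 0.6601023281981308
  left ledge 0.086 290 0.085 [0.1515 0.1796] 0.6604827541960518
  left ledge 0.124 310 0.1232 [0.1516 0.1799] 0.6603554861543623
  top median z 0.13418265667677162 x range [0.65182168 0.80951913]
side0 right outer 510 yaw -3.29 y@.73 -0.002 resid 0.0013
  left ledge 0.048 204 0.0486 [0.1513 0.1763] 0.6601244537364647
  left ledge 0.086 231 0.0866 [0.1514 0.1764] 0.6604205920333552
  left ledge 0.124 268 0.1246 [0.1521 0.1799] 0.661165444347982
  top median z 0.1358593842274022 x range [0.65437394 0.81200955]
```

View pics/s1c.png

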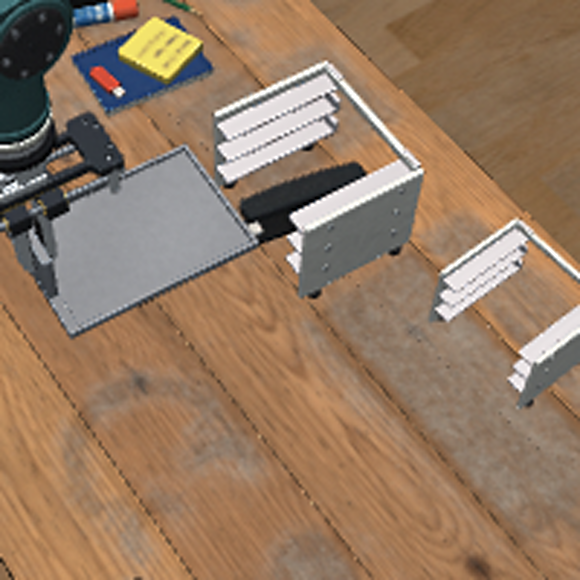

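The rack yaw is −3.3° and the middle ledge is confirmed at 86 mm. The side view shows the tray in front of the rack, held level and in line. I'll align it, lower it to a clearance of about 5 mm, then slide it in.

```bash
python3 -m crank '[[1,[-0.002,0,0.01],[0,0,-0.7]],[1,[0,0,0.012],[0,0,0]],[1,[0,0,0.006],[0,0,0]],[1,[0,0,0],[0,0,0]],[1,[0,0,0],[0,0,0]]]'; python3 - <<'E'
from h import *
rel([.591,.0986,.1214],86.7)
E
```

```text
time: 7.7
tool_pos: [0.4028, 0.1106, 0.1271]
ee_rot: [-3.141, 0.0, 1.515]
wrist_force: [0.2, -0.3, -2.3]
width: 0.012
finger_force: 30.0
pos [0.4028 0.1106 0.1271] yaw [-179.96    0.     86.82] shift [-0.0015  0.1885  0.0056] turn [-0.04  0.    0.12] t 7.7 F [ 0.21 -0.29 -2.26] w 0.011976525354651943 29.999985694885254
```

```bash
python3 -m crank '[[1,[-0.0015,0.01,0],[0,0,0]],[1,[0,0.015,0],[0,0,0]],[1,[0,0.02,0],[0,0,0]],[1,[0,0.02,0],[0,0,0]],[1,[0,0.02,0],[0,0,0]],[1,[0,0.01,0],[0,0,0]],[1,[0,0,0],[0,0,0]]]'; python3 - <<'E'
from h import *
rel([.591,.0986,.1214],86.7)
s=snap('scene','a2'); cv2.imwrite('pics/a2c.png',cv2.resize(s['color'][90:250,220:400],None,fx=3.3,fy=3.3,interpolation=cv2.INTER_CUBIC)[:,:,::-1])
E
```

```text
time: 8.4
tool_pos: [0.4991, 0.1036, 0.1274]
ee_rot: [3.141, 0.0, 1.515]
wrist_force: [-0.0, 0.0, -1.8]
width: 0.0114
finger_force: 30.0
pos [0.4991 0.1036 0.1274] yaw [179.99   0.    86.79] shift [0.0002 0.092  0.0061] turn [0.01 0.   0.09] t 8.4 F [-0.02  0.04 -1.76] w 0.01143009847256505 30.00008851289749
```

View pics/a2c.png

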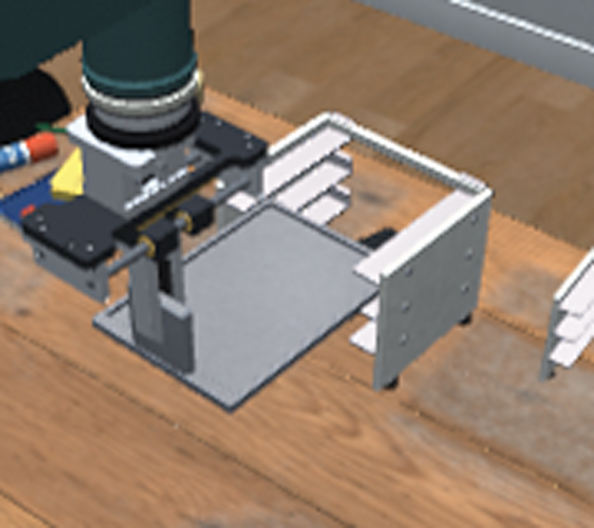

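The tray's far end has entered between the top and middle ledges, clear of both panels. Forces are still zero, so I'll keep going.

```bash
python3 -m crank '[[1,[0,0.015,0],[0,0,0]],[1,[0,0.02,0],[0,0,0]],[1,[0,0.02,0],[0,0,0]],[1,[0,0.015,0],[0,0,0]],[1,[0,0.01,0],[0,0,0]],[1,[0,0,0.003],[0,0,0]],[1,[0,0,0.002],[0,0,0]],[1,[0,0,0],[0,0,0]]]'; python3 - <<'E'
from h import *
rel([.591,.0986,.1214],86.7)
E
```

```text
time: 9.25
tool_pos: [0.5767, 0.0995, 0.1221]
ee_rot: [-3.141, -0.0, 1.515]
wrist_force: [-0.2, -0.4, -2.1]
width: 0.0115
finger_force: 30.0
pos [0.5767 0.0995 0.1221] yaw [-179.94   -0.     86.83] shift [-0.0001  0.0143  0.0007] turn [-0.06 -0.    0.13] t 9.25 F [-0.21 -0.42 -2.12] w 0.011494227790473597 29.999788105487823
```

Underside is about 0.7 mm above the rail. I'll push gently to the stop in small steps.

```bash
python3 -m crank '[[1,[0,0.005,0],[0,0,0]],[1,[0,0.004,0],[0,0,0]],[1,[0,0.002,0],[0,0,0]],[1,[0,0.001,0],[0,0,0]],[1,[0,0,0],[0,0,0]]]'; python3 -m crank '[[1,[0,0.001,0],[0,0,0]],[1,[0,0.001,0],[0,0,0]],[1,[0,0,0],[0,0,0]]]'
```

```text
time: 9.75
tool_pos: [0.5898, 0.0987, 0.1224]
ee_rot: [-3.141, -0.0, 1.515]
wrist_force: [0.3, -0.1, -2.3]
width: 0.012
finger_force: 30.0
time: 10.05
tool_pos: [0.5912, 0.0987, 0.1224]
ee_rot: [-3.14, -0.0, 1.515]
wrist_force: [-1.5, -0.0, -1.5]
width: 0.0117
finger_force: 30.0
```

```bash
for i in 1 2; do python3 -m crank '[[1,[0,0.001,0],[0,0,0]],[1,[0,0,0],[0,0,0]]]'; done
```

```text
time: 10.25
tool_pos: [0.5913, 0.099, 0.1224]
ee_rot: [-3.138, -0.001, 1.515]
wrist_force: [-4.8, 1.6, -0.3]
width: 0.012
finger_force: 30.0
time: 10.45
tool_pos: [0.5914, 0.0989, 0.1226]
ee_rot: [-3.136, -0.0, 1.515]
wrist_force: [-7.7, 1.0, 1.6]
width: 0.0118
finger_force: 30.0
```

```bash
python3 -m crank '[[1,[0,0.001,0],[0,0,0]],[1,[0,0,0],[0,0,0]]]'
```

```text
time: 10.65
tool_pos: [0.5914, 0.099, 0.1228]
ee_rot: [-3.134, -0.0, 1.516]
wrist_force: [-11.3, 0.9, 2.7]
width: 0.0119
finger_force: 30.0
```

The tray hit the stop at x≈0.5913, where the text predicts 0.591. I'll relieve the over-push, then lower onto the rails.

```bash
python3 -m crank '[[1,[0,-0.003,0],[0,0,0]],[1,[0,0,0.001],[0,0,0]],[1,[0,0,0],[0,0,0]]]'; python3 -m crank '[[1,[0,0,0.001],[0,0,0]],[1,[0,0.001,0],[0,0,0]],[1,[0,0,0],[0,0,0]]]'; python3 - <<'E'
from h import *
rel([.5913,.0986,.1214],86.7)
E
```

```text
time: 10.95
tool_pos: [0.5912, 0.0988, 0.1216]
ee_rot: [-3.141, -0.001, 1.515]
wrist_force: [-4.6, 0.4, 1.0]
width: 0.0115
finger_force: 30.0
time: 11.25
tool_pos: [0.5912, 0.099, 0.1215]
ee_rot: [-3.139, -0.001, 1.516]
wrist_force: [-9.4, 1.8, 3.4]
width: 0.0117
finger_force: 30.0
pos [0.5912 0.099  0.1215] yaw [-1.7983e+02 -3.0000e-02  8.6830e+01] shift [-0.0004  0.0001  0.0001] turn [-0.17 -0.03  0.13] t 11.25 F [-9.45  1.79  3.41] w 0.011682050340230584 30.016466975212097
```

```bash
python3 -m crank '[[1,[0,-0.0015,0],[0,0,0]],[1,[0,0,0],[0,0,0]],[0.6,[0,0,0],[0,0,0]],[0.6,[0,0,0],[0,0,0]],[0.6,[0,0,0],[0,0,0]],[0.6,[0,0,0],[0,0,0]],[0.6,[0,0,0],[0,0,0]]]'; python3 - <<'E'
from h import *
rel([.5913,.0986,.1214],86.7)
s=snap('scene','a3'); 
for n in ('scene','side'):
    W=cloud(s if n=='scene' else snap('side','s3')); x,y,z=np.moveaxis(W,-1,0)
    m=(z>.08)&(z<.1)&(x>.6)&(x<.8)&(abs(y-.093)<.05)
    P=W[m]; k=np.linalg.lstsq(np.c_[P[:,0]-.6,P[:,1],np.ones(len(P))],P[:,2],rcond=None)[0]; print(n,len(P),np.degrees(k[:2]).round(2),np.median(P[:,2]).round(4),P[:,0].max())
E
```

```text
time: 11.95
tool_pos: [0.5915, 0.0984, 0.1204]
ee_rot: [3.141, 0.0, 1.515]
wrist_force: [-0.3, 0.5, 0.8]
width: 0.0374
finger_force: 0.0
pos [0.5915 0.0984 0.1204] yaw [179.97   0.    86.81] shift [ 0.0001 -0.0002 -0.001 ] turn [0.03 0.   0.11] t 11.95 F [-0.32  0.49  0.76] w 0.037433493104750026 0.0
scene 1219 [ 0.21 -0.29] 0.0891 0.7999523100216919
side 1353 [ 0.47 -0.18] 0.0911 0.7996886185893937
```

The tray is level on the middle rails (floor top at 90 mm, far edge at x 0.800). I'll retreat straight up and then back.

```bash
python3 -m crank '[[0.6,[0,0,-0.01],[0,0,0]],[0.6,[0,0,-0.03],[0,0,0]],[0.6,[0,0,-0.04],[0,0,0]],[0.6,[0,0,-0.04],[0,0,0]],[0.6,[0,-0.04,-0.01],[0,0,0]],[0.6,[0,-0.05,0],[0,0,0]],[0.6,[0,-0.02,0],[0,0,0]],[0.6,[0,0,0],[0,0,0]]]'; python3 - <<'E'
from h import *
rel([.5913,.0986,.1214],86.7)
for n in ('wrist','scene','side'):
    s=snap(n,n+'9'); W=cloud(s); x,y,z=np.moveaxis(W,-1,0)
    m=(z>.135)&(z<.165)&(abs(x-.59)<.05)&(abs(y-.0986)<.06)
    if m.sum()>5: print(n,m.sum(),cv2.minAreaRect(np.ascontiguousarray(W[m][:,:2].astype(np.float32))),np.nanpercentile(z[m],95))
    m=(z>.02)&(z<.05)&(abs(x-.51)<.1)&(abs(y-.4)<.08)
    if m.sum()>5: print(n,'brick',m.sum(),W[m].mean(0).round(3))
b=load('scene0');W=cloud(b);x,y,z=np.moveaxis(W,-1,0);m=(z>.02)&(z<.05)&(abs(x-.51)<.1)&(abs(y-.4)<.08);print('brick0',W[m].mean(0).round(3))
c=cv2.resize(load('side9')['color'][120:270,260:440],None,fx=3.3,fy=3.3,interpolation=cv2.INTER_CUBIC)[:,:,::-1];cv2.imwrite('pics/s9c.png',c)
E
```

```text
time: 12.85
tool_pos: [0.4797, 0.105, 0.2527]
ee_rot: [3.138, -0.001, 1.516]
wrist_force: [0.4, -0.5, 0.5]
width: 0.0376
finger_force: 0.0
pos [0.4797 0.105  0.2527] yaw [ 1.7981e+02 -4.0000e-02  8.6870e+01] shift [-0.0004  0.1114  0.1316] turn [ 0.19 -0.04  0.17] t 12.85 F [ 0.38 -0.46  0.48] w 0.03759680851366895 0.0
wrist 1518 ((0.5894043445587158, 0.09896528720855713), (0.059242960065603256, 0.011983063071966171), 85.8488540649414) 0.15800888561186333
scene 176 ((0.5894446969032288, 0.09877462685108185), (0.06236846745014191, 0.013847989030182362), 87.4985580444336) 0.15796233255444175
scene brick 410 [0.501 0.392 0.027]
side 116 ((0.5914990901947021, 0.09817350655794144), (0.06099172309041023, 0.012202179990708828), 86.74284362792969) 0.16077921287988436
side brick 148 [0.484 0.395 0.028]
brick0 [0.501 0.392 0.027]
```

View pics/s9c.png

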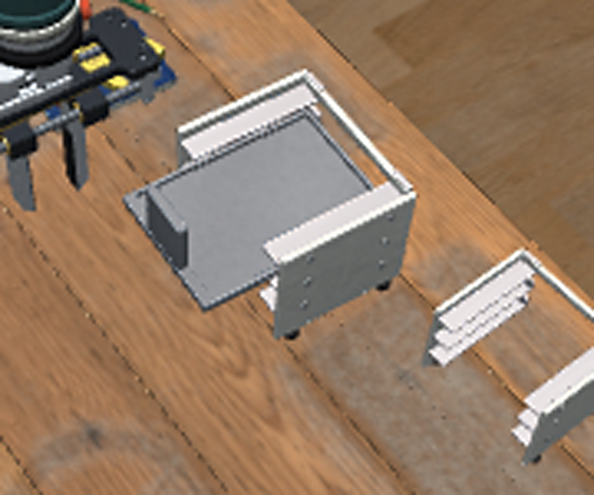

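The side crop shows the tray seated on the middle ledges with the plate sticking out at the front and the brick unmoved. The plate reads about 1 mm short of the stop contact, so I'll give it a gentle nudge with closed fingers.

```bash
python3 -m crank '[[1,[0,0,0.04],[0,0,0]],[1,[0,0,0.04],[0,0,0]],[1,[0,0,0.03],[0,0,0]],[1,[0,0,0.013],[0,0,0]],[1,[0,0,0],[0,0,0]],[1,[0,0.02,0],[0,0,0]],[1,[0,0.03,0],[0,0,0]],[1,[0,0.02,0],[0,0,0]]]'; python3 -m crank '[[1,[0,0.01,0],[0,0,0]],[1,[0,0.005,0],[0,0,0]],[1,[0,0.002,0],[0,0,0]],[1,[0,0.002,0],[0,0,0]],[1,[0,0,0],[0,0,0]]]'
```

```text
time: 13.8
tool_pos: [0.5546, 0.1007, 0.1302]
ee_rot: [3.137, -0.001, 1.515]
wrist_force: [0.6, 0.3, 0.1]
width: 0.0003
finger_force: 0.0
time: 14.3
tool_pos: [0.5699, 0.0999, 0.1278]
ee_rot: [3.141, -0.0, 1.515]
wrist_force: [0.4, -0.5, 0.2]
width: 0.0005
finger_force: 0.0
```

```bash
for i in 1; do python3 -m crank '[[1,[0,0.002,0],[0,0,0]],[1,[0,0,0],[0,0,0]]]'; python3 -m crank '[[1,[0,0.001,0],[0,0,0]],[1,[0,0,0],[0,0,0]]]'; python3 -m crank '[[1,[0,0.001,0],[0,0,0]],[1,[0,0,0],[0,0,0]]]'; done
```

```text
time: 14.5
tool_pos: [0.5721, 0.0997, 0.1276]
ee_rot: [3.141, -0.0, 1.515]
wrist_force: [-0.2, 0.1, 0.6]
width: 0.0007
finger_force: 0.0
time: 14.7
tool_pos: [0.5727, 0.0997, 0.1276]
ee_rot: [-3.141, -0.0, 1.515]
wrist_force: [-2.6, 0.7, 1.1]
width: 0.0005
finger_force: 0.9
time: 14.9
tool_pos: [0.5727, 0.0997, 0.1276]
ee_rot: [-3.138, -0.0, 1.515]
wrist_force: [-5.2, 0.4, 2.6]
width: 0.0004
finger_force: 2.8
```

The force builds with no motion, and the plate centre is back at x≈0.591, so the tray is fully home. Retreating.

```bash
python3 -m crank '[[1,[0,-0.005,0],[0,0,0]],[1,[0,-0.03,0],[0,0,0]],[1,[0,-0.04,0],[0,0,0]],[1,[0,-0.02,-0.03],[0,0,0]],[1,[0,0,-0.04],[0,0,0]],[1,[0,0,-0.02],[0,0,0]],[1,[0,0,0],[0,0,0]],[1,[0,0,0],[0,0,0]]]'; python3 - <<'E'
from h import *
for n in ('wrist','side','scene'):
    s=snap(n,n+'10'); W=cloud(s); x,y,z=np.moveaxis(W,-1,0)
    m=(z>.135)&(z<.165)&(abs(x-.59)<.05)&(abs(y-.0986)<.06)
    if m.sum()>5: print(n,m.sum(),cv2.minAreaRect(np.ascontiguousarray(W[m][:,:2].astype(np.float32))))
    m=(z>.08)&(z<.1)&(x>.61)&(x<.79)&(abs(y-.093)<.05); P=W[m]
    if len(P)>50: k=np.linalg.lstsq(np.c_[P[:,0]-.6,P[:,1],np.ones(len(P))],P[:,2],rcond=None)[0]; print('tilt',np.degrees(k[:2]).round(2),np.median(P[:,2]).round(4))
print(robot.close_job())
E
```

```text
time: 15.7
tool_pos: [0.4795, 0.1048, 0.217]
ee_rot: [3.141, -0.0, 1.515]
wrist_force: [0.4, -0.2, 0.3]
width: 0.0007
finger_force: 0.0
wrist 2066 ((0.5895565748214722, 0.09896716475486755), (0.05920141935348511, 0.012339049950242043), 86.79926300048828)
tilt [-0.01 -0.01] 0.0895
side 116 ((0.5910887718200684, 0.09949859976768494), (0.06282828003168106, 0.01310928724706173), 88.40098571777344)
tilt [ 0.14 -0.01] 0.0909
scene 176 ((0.5893566608428955, 0.09715535491704941), (0.060047999024391174, 0.014170896261930466), 86.72734069824219)
tilt [-0.03 -0.13] 0.0891
the job is handed in; nothing more can be done
None
```

The tray is level on the middle rails above the stapler, pushed home against the stops and released with its grip plate out at the front. The charger brick was unmoved in the camera images; nothing touched the stapler (not re-measured). Handed in at about 16 s.

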